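# Press a knife-handle pin home with the locking tongs

## Task

On the pin press, push the red-grip handle closed until the brass pin is flush with the knife's handle and the ratchet teeth catch, squeezing just firmly enough that the wood is not crushed, and take your hand off so that the ratchet alone holds it. Then press the red grip gently down to free the teeth, without bending the handle, and bring it all the way back open and let go, leaving the pin flush and everything else where it was.

Things in the scene. Friction and masses are not known exactly. Their poses are not given: they have to be found in the camera images.
- press: Pin press: steel locking tongs lying level, 60 mm up, on a fixed plywood board 250 x 460 x 18 mm (x -115 to 135, y -190 to 270 mm). Origin on the bench top, z up. Pivot (vertical axis) at x 0, y 40 mm. Both handles run to -y, jaws to +y. Fixed handle at x 55 mm, its top at 67 mm. The moving handle is on the -x side and closes towards +x.
- pivot (a point): Pivot of the tongs, on its vertical axis, 60 mm above the bench; axes as press.
- rack (a point): Ratchet rack: a toothed steel bar (teeth below) that reaches from the fixed handle over the moving one, 170 mm from the pivot, x -58 to 60 mm of press. This point is the middle of its top, 82 mm above the bench.
- grip (a point): Middle of the red finger grip: upright plastic post 20 mm wide, 48 mm tall (67 to 115 mm above the bench) on the moving handle's end. This point is 95 mm up. It moves on a circle of 206 mm about the pivot: at x -80, y -150 mm of press when open; x -20, y -165 mm at handle 0.30. It turns with the handle: x axis in the closing direction, y along the handle to the pivot.
- handle (a joint): Moving handle's angle, rad: 0 open (stop), grows closing (counter-clockwise from above), at most 0.58. A spring opens it (2.5 to 5 N at the grip). Ratchet teeth from 0.13 to 0.51, each 0.029 (6 mm at the grip); each click takes 2 to 3 N; let go, it falls back onto the last tooth passed. The angle where the pin gets flush varies (0.15 to 0.47) and must be felt.
- shank (a joint): How far the moving handle is pressed down, rad (1 mm at the grip is 0.0049): 0 at rest, about 0.004 locked. Teeth are free above 0.026 (5.5 mm, about 5 N, more under load); past 0.055 (11 mm) the handle is bent. It springs up when let go: keep it pressed while swinging open, until handle is below 0.10, or it catches on the teeth it passes.
- pin (a joint): How far the pin is pressed in, m: 0.008 is flush with the wood (its stop). It starts 5 to 8 mm proud (0 to 0.003), needs about 12 N at the jaw (3.5 N at the grip, on top of spring and clicks), and stays where it is pushed.
- pin_head (a point): Outer end of the brass pin (8 mm diameter), 60 mm above the bench, standing out of the knife handle towards +x of press, in the path of the brass jaw. The jaw sits on an adjusting thread that is set differently (over 13 mm) each time, so where it meets the pin must be felt.
- knife: Knife on edge in a rubber-backed nest: wooden handle 18 x 100 x 26 mm along y, blade to +y; origin at the handle's centre. The jaw, 60 mm from the pivot, bears on its +x face once the pin is flush; the grip then stiffens by some 4 N/mm. 1 N at the grip is 3.4 N at the jaw; over 62 N at the jaw (18 to 22 N at the grip) crushes the wood; 12 to 15 N at the grip is right.
- pin_tin: Bystander: small aluminium tin 44 mm wide, 26 mm tall with spare pins, loose on the press board. Origin under its centre.
- sanding_block: Bystander: cork sanding block 40 x 75 x 28 mm, loose on the press board.
- hammer: Bystander: hammer lying on the bench.
- mug: Bystander: blue mug, 80 mm wide, 90 mm tall.
- whetstone: Bystander: grey whetstone 70 x 200 x 25 mm lying on the bench.

How it is judged (in metres and radians):
On the way:
1. the pin is flush and the ratchet alone holds the handle closed, untouched by the robot (value of joint pin above 0.0072 m and value of joint handle above 0.11 rad and velocity of joint handle above -0.05 rad/s and contact force between each of the fingers, the arm and press below 0.1 N), for 0.4 s.
At the end, for the whole second after the job is handed in: The pin is flush with the knife handle (within 0.8 mm), the moving handle is back at its open stop (within 0.04 rad), at rest, not pressed down and not touched by the robot (value of joint pin above 0.0072 m and value of joint handle below 0.04 rad and velocity of joint handle between -0.05 and 0.05 rad/s and value of joint shank below 0.01 rad and contact force between each of the fingers, the arm and press below 0.1 N).
It fails at once if the jaw presses the knife handle with more than 62 N (wood crushed) (contact force between press and knife above 62 N).
It fails at once if the handle is pressed down past 0.055 rad (bent) (value of joint shank above 0.055 rad).
It fails at once if a bystander is moved more than 30 mm (distance of any of pin_tin, sanding_block, hammer, mug, whetstone from where it was at the start of the episode above 0.03 m).
It also fails if it takes over 61 s, if anything falls off the work surface, if the arm or the gripper's body presses on something with over 40 N, if the wrist force passes 120 N, or if a joint passes its speed limit or range.

## Robot

A 6-joint arm with a two-finger parallel gripper is mounted at the origin on the work surface. World frame = base frame: x ahead of the robot, y to its left, z up, the work surface at z = 0. Lengths are in m, angles in degrees, forces in N, time in s.
With the tool pointing down it reaches from about 0.25 to 0.85 m from the base axis. Payload 12.5 kg.
Tool frame: the origin (TCP) lies at the centre of the arm's flange, where the gripper is bolted on; the fingertips stand 186 mm ahead of it and the grasp point (between the pads) lies 167 mm ahead of it; z points along the fingers, x is the direction in which the jaws open and shut, and the axes are right-handed (so a half turn about z gives the same grasp; the last joint's range is limited). The gripper opens to 93 mm and grips with 3 to 60 N. Pads are 15 mm wide; open, the fingers measure 128 mm over their backs; the gripper's body (75 mm by 188 mm) begins 65 mm behind the grasp point.
Start: joints at [-69.19, 20.094, 94.641, -0, 65.266, -4.847], TCP at [0.238, -0.496, 0.405] pointing down, gripper open.
Joint ranges: [-157.81, 157.81], [-45, 120.19], [0.68, 151.7], [-89.99, 269.99], [4.06, 180], [-164.3, 164.3]. Speed limits (degrees/s): [127.2, 127.2, 159.86, 180, 180, 180].

## Interface

Orientations are given as a 3x3 rotation matrix whose columns are the frame's x, y, z axes.
In Python, from rig import r gives the robot as it stands.
- The arm moves only by the tool step_arm, never from a script. Its argument "steps" is a list of rows, each a list of 3 entries, a list of its own where there are three numbers: the shift along the world's x, y, z in m, then the turn, a rotation vector about the world's x, y, z in rad, then the finger opening in m, from 0 to 0.093. A call has 1 to 20 rows; each row is the pose to reach, as a shift and turn from the pose commanded when the call began; what a row does not reach only later rows make up. A row lasts 1/8 s, in which the tool goes at most 62.5 mm and 10.7 degrees, less where a joint would pass 70% of its speed; a pose out of reach is approached as far as the arm can. A call with a gripper value outside its range is refused whole. The fingers move at their own pace and stop on an object; "force" is the grip in N (left out, the last holds). Time passes only in rows, so rows that repeat a pose let the fingers close. It gives the time, the measured TCP pose, the force and the opening at its end, in the units of the state.
- r.observe(): the state, without advancing time (a new reading comes with each control period).
- r.snapshot(name): name is "scene" or "top" or "wrist"; returns the picture (420x560x3 uint8, red, green, blue); there is no depth.
- r.camera_params(name): a dict with "fx", "fy", "cx", "cy" (pixels), "k1" (the pictures are not rectified: a ray, as slopes to the right and down, at radius r is drawn at 1 + k1 r^2 times it, then the intrinsics apply), "pose" (4x4, takes a point from camera to world coordinates); the wrist camera has in their place "T_tool_cam" (4x4, takes a point from camera to tool coordinates, whose origin is the TCP and whose axes are the tool frame's). Camera axes: x right, y down, z forward; pixel columns grow to the right and rows downward; lengths in m; the calibration is good to about 2 mm. A picture is of the moment at which its call begins: read the wrist's pose just before it. camera_params takes no time and is no camera call.
- r.hand_in(): hands the job in, once; it reports no verdict.
The state is a dict: "time_s": time; "qpos": joint angles; "joint_velocities": joint speeds; "tau": joint torques, N m; "ee_pos": TCP position; "tcp_rot": TCP orientation; "ft_force": force on the tool from outside, world axes, zero at the start; "wrist_torque": the same for the moment, N m; "grip_width": finger opening in m.
Only numpy, scipy, OpenCV 4.12 (cv2) and the standard library are available. Lean on these libraries where they do the work, as an engineer would, in place of code of your own. Each camera call takes 0.05 s, during which the arm holds its last target. There are 200 camera calls.

## Working session

There is one attempt and no reset: what is moved stays moved. The work goes in short steps, Python scripts to look and compute and a tool call to move; the robot and the scene stay as the last step left them, time stands still between calls to the robot, and variables do not carry over. Pictures are saved under pics/ and viewed, about 8 in all and at most 12, crops included, and the job is handed in when it is done.

Besides the shell and the picture viewer there is one more tool, called after "Emit:" as a command line: name --argument value ..., lists and objects as JSON in quotes. step_arm: Moves the arm, as the interface text tells. Its arguments: {"type":"object","properties":{"steps":{"type":"array","items":{"type":"array"}},"force":{"type":"number"}},"required":["steps"]}

```bash
mkdir -p pics
python3 - <<'E'
from rig import r
import cv2,numpy as np
s=r.observe();print(s['time_s'],s['ee_pos'],s['tcp_rot'],s['ft_force'])
for n in("scene","top"):
    cv2.imwrite(f"pics/{n}0.png",r.snapshot(n)[:,:,::-1]);p=r.camera_params(n);print(n,p)
print(r.camera_params("wrist"))
E
```

```text
0.0 [ 0.23812294 -0.49565336  0.40420302] [[ 4.32987679e-01 -9.01399731e-01 -4.40983583e-04]
 [-9.01399124e-01 -4.32987900e-01  1.04804671e-03]
 [-1.13564958e-03 -5.62890975e-05 -9.99999354e-01]] [-0.62165472  0.36358059 -0.03160797]
scene {'fx': 468.0219661246429, 'fy': 468.0219661246429, 'cx': 277.23089156995053, 'cy': 215.7970094684321, 'k1': 0.03443920782906893, 'pose': array([[ 0.53264425,  0.71772558, -0.44850875,  1.14710394],
       [ 0.84630709, -0.45630254,  0.27486777, -0.2844362 ],
       [-0.00737605, -0.52598287, -0.85046318,  1.1382617 ],
       [ 0.        ,  0.        ,  0.        ,  1.        ]])}
top {'fx': 464.2525487702935, 'fy': 464.2525487702935, 'cx': 280.22870156787553, 'cy': 205.40037632125117, 'k1': -0.09696496580762133, 'pose': array([[ 4.66962395e-04, -9.98943211e-01,  4.59591508e-02,
         5.44066528e-01],
       [-9.99935948e-01,  5.32899801e-05,  1.13180105e-02,
         5.17876164e-02],
       [-1.13084989e-02, -4.59614921e-02, -9.98879201e-01,
         1.42630914e+00],
       [ 0.00000000e+00,  0.00000000e+00,  0.00000000e+00,
         1.00000000e+00]])}
{'fx': 300.1108997037634, 'fy': 300.1108997037634, 'cx': 280.5754752471996, 'cy': 209.41774803303107, 'k1': -0.02661051104625751, 'T_tool_cam': array([[ 9.99999725e-01,  3.87971584e-05,  7.40876498e-04,
        -5.17652790e-05],
       [-2.39060068e-04,  9.62216939e-01,  2.72283869e-01,
        -7.64367144e-02],
       [-7.02320075e-04, -2.72283971e-01,  9.62216683e-01,
         2.13390495e-02],
       [ 0.00000000e+00,  0.00000000e+00,  0.00000000e+00,
         1.00000000e+00]])}
```

View pics/top0.png

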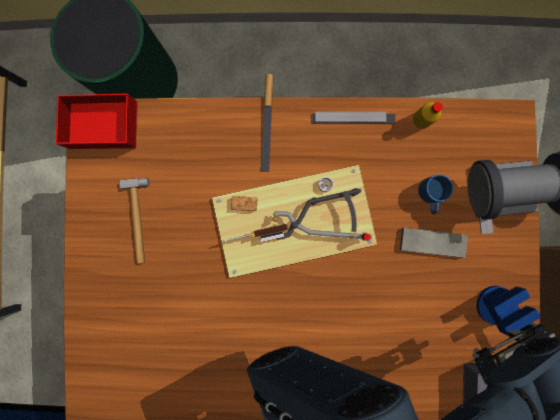

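View pics/scene0.png

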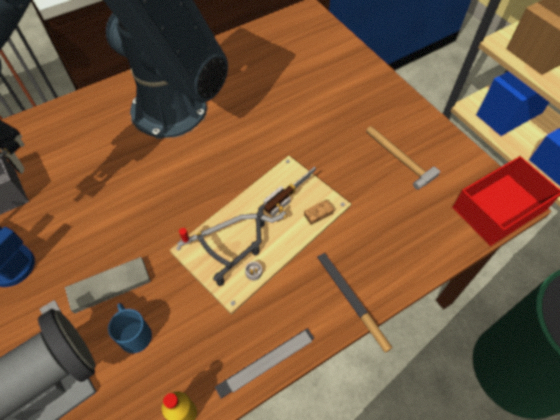

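```bash
cat > h.py <<'E'
import numpy as np,cv2
from rig import r
def ray(n,uv):
    p=r.camera_params(n);K=np.array([[p['fx'],0,p['cx']],[0,p['fy'],p['cy']],[0,0,1]])
    x=cv2.undistortPoints(np.array([[uv]],float),K,np.array([p['k1'],0,0,0]))[0,0]
    T=p['pose'] if n!='wrist' else W()@p['T_tool_cam']
    return T[:3,3],T[:3,:3]@np.r_[x,1]
def W():
    s=r.observe();T=np.eye(4);T[:3,:3]=s['tcp_rot'];T[:3,3]=s['ee_pos'];return T
def onz(n,uv,z):
    o,d=ray(n,uv);return o+d*(z-o[2])/d[2]
def tri(a,b):
    (o,d),(p,e)=a,b;t=np.linalg.lstsq(np.c_[d,-e],p-o,rcond=None)[0]
    return (o+d*t[0]+p+e*t[1])/2,np.linalg.norm(o+d*t[0]-p-e*t[1])
E
python3 - <<'E'
from h import *
t=cv2.imread("pics/top0.png");s=cv2.imread("pics/scene0.png")
def red(i,x0,x1,y0,y1):
    h=cv2.cvtColor(i,cv2.COLOR_BGR2HSV);m=((h[...,0]<5)|(h[...,0]>174))&(h[...,1]>170)&(h[...,2]>90)
    k=np.zeros_like(m);k[y0:y1,x0:x1]=1;v,u=np.where(m&k);print(len(u),u.min(),u.max(),v.min(),v.max());return u.mean(),v.mean()
a=red(t,350,385,220,255);b=red(s,170,200,220,250);print(a,b)
print("grip",tri(ray('top',a),ray('scene',b)),onz('top',a,.1))
h=cv2.cvtColor(t,cv2.COLOR_BGR2HSV);m=((h[...,0]>18)&(h[...,0]<35)&(h[...,2]>120)).astype(np.uint8)
m[:150]=0;m[300:]=0;m[:,:190]=0;m[:,395:]=0
m=cv2.morphologyEx(m,cv2.MORPH_OPEN,np.ones((3,3)))
c=max(cv2.findContours(m,0,2)[0],key=cv2.contourArea)
B=cv2.boxPoints(cv2.minAreaRect(c));P=np.array([onz('top',p,.018) for p in B]);print(B,P,[np.linalg.norm(P[i]-P[i-1]) for i in range(4)])
C=P.mean(0)[:2]
L=[P[i]-P[i-1] for i in range(4)];l=max(L,key=np.linalg.norm)[:2];l=l*np.sign(l[1]);y=l/np.linalg.norm(l);x=np.array([y[1],-y[0]])
o=C-.01*x-.04*y;print("yaw",np.degrees(np.arctan2(x[1],x[0])),"o",o)
for n,q in dict(pivot=(0,.04),grip=(-.08,-.15),rack=(0,-.13)).items():print(n,o+q[0]*x+q[1]*y)
E
```

```text
33 364 369 234 239
83 179 187 228 241
(np.float64(366.42424242424244), np.float64(236.42424242424244)) (np.float64(183.36144578313252), np.float64(234.25301204819277))
grip (array([ 0.51634041, -0.17986295,  0.09722186]), np.float64(0.00011030888188120088)) [ 0.51637509 -0.17942946  0.1       ]
[[210.41176 197.64706]
 [357.23532 160.9412 ]
 [368.35297 205.41177]
 [221.52939 242.11765]] [[ 0.63255749  0.28079809  0.018     ]
 [ 0.74484339 -0.16750633  0.018     ]
 [ 0.60881485 -0.20026388  0.018     ]
 [ 0.4972533   0.24596067  0.018     ]] [np.float64(0.13971710793957554), np.float64(0.4621525501883168), np.float64(0.13991719193212043), np.float64(0.45995905002748716)]
yaw 14.06147591536271 o [ 0.62088542 -0.00148391]
pivot [0.6111669  0.03731751]
grip [ 0.579727   -0.16642628]
rack [ 0.65247059 -0.12758854]
```

Run:
```python
from h import *
t=cv2.imread("pics/top0.png")
B=[(212,199),(359,166),(376,243),(229,277)]
P=np.array([onz('top',p,.018)[:2] for p in B]);print(P)
y=P[0]-P[1]+P[3]-P[2];y/=np.linalg.norm(y);x=np.array([y[1],-y[0]])
o=P.mean(0)-.01*x-.04*y;g=np.array([.5163,-.1796])
print("yaw",np.degrees(np.arctan2(x[1],x[0])),o, "grip in press",(g-o)@x,(g-o)@y,'x',x,'y',y,'pivot',o+.04*y,'fixed handle end',o+.055*x-.15*y)
```

```text
[[ 0.62841921  0.27589097]
 [ 0.72929496 -0.17275778]
 [ 0.49468428 -0.22281108]
 [ 0.39170825  0.22286732]]
yaw 12.840544854159427 [ 0.56016629 -0.01542472] grip in press -0.07925536471629206 -0.15032085744914334 x [0.97499233 0.2222385 ] y [-0.2222385   0.97499233] pivot [0.55127675 0.02357497] fixed handle end [ 0.64712664 -0.14945046]
```

Emit:
step_arm --steps '[[[0.278,0.316,-0.06],[0,0,0.95],0.05],[[0.278,0.316,-0.06],[0,0,0.95],0.05],[[0.278,0.316,-0.06],[0,0,0.95],0.05],[[0.278,0.316,-0.06],[0,0,0.95],0.05],[[0.278,0.316,-0.06],[0,0,0.95],0.05],[[0.278,0.316,-0.06],[0,0,0.95],0.05],[[0.278,0.316,-0.06],[0,0,0.95],0.05],[[0.278,0.316,-0.06],[0,0,0.95],0.05],[[0.278,0.316,-0.06],[0,0,0.95],0.05],[[0.278,0.316,-0.06],[0,0,0.95],0.05],[[0.278,0.316,-0.06],[0,0,0.95],0.05]]'

```text
time_s: 1.48
ee_pos: [0.5157, -0.1806, 0.345]
tcp_rot: [[0.985, -0.174, 0.0], [-0.174, -0.985, -0.0], [0.0, 0.0, -1.0]]
ft_force: [0.3, 0.4, 0.2]
grip_width: 0.0501
```

Run:
```python
from h import *
s=r.observe();print(s['time_s'],s['ee_pos'],s['tcp_rot'].round(3),s['ft_force'])
i=r.snapshot('wrist')[:,:,::-1].copy();cv2.imwrite("pics/w1.png",i)
h=cv2.cvtColor(i,cv2.COLOR_BGR2HSV);m=(((h[...,0]<5)|(h[...,0]>174))&(h[...,1]>150)&(h[...,2]>70)).astype(np.uint8)
n,_,st,c=cv2.connectedComponentsWithStats(m)
for k in range(1,n):
    if st[k,4]>60:print(st[k],c[k],onz('wrist',c[k],.115))
```

```text
1.475 [ 0.51569819 -0.18057084  0.34495057] [[ 0.985 -0.174  0.   ]
 [-0.174 -0.985 -0.   ]
 [ 0.     0.    -1.   ]] [0.29870087 0.39965922 0.21293511]
[268 202  26  40 815] [280.50920245 221.88220859] [ 0.51777701 -0.17315457  0.115     ]
```

View pics/w1.png

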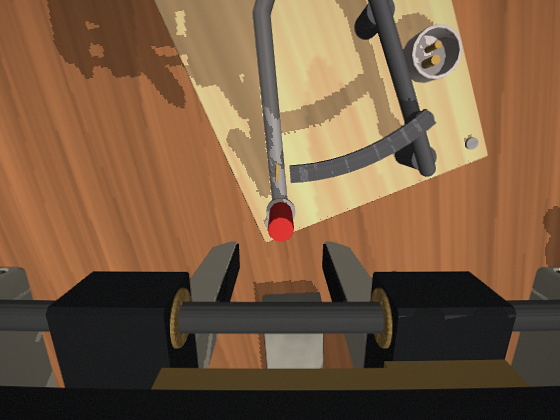

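Run:
```python
from h import *
p=onz('wrist',(281,229.5),.115)[:2];print(p)
o=np.array([.56017,-.01542]);x=np.array([.975,.2222]);y=np.array([-.2222,.975])
piv=o+.04*y;print(np.linalg.norm(p-piv),(p-o)@x,(p-o)@y, W()[:2,:2].T@(p-W()[:2,3]))
```

```text
[ 0.51711075 -0.17903091]
0.2054722730395646 -0.07833710947181158 -0.1499528728363143 [ 0.00106513 -0.00160897]
```

Emit:
step_arm --steps '[[[0.001,0.001,-0.04],[0,0,0],0.036],[[0.001,0.001,-0.083],[0,0,0],0.036],[[0.001,0.001,-0.083],[0,0,0],0.036],[[0.001,0.001,-0.083],[0,0,0],0.036],[[0.001,0.001,-0.083],[0,0,0],0.036]]'

```text
time_s: 2.15
ee_pos: [0.5176, -0.179, 0.2635]
tcp_rot: [[0.985, -0.172, 0.003], [-0.172, -0.985, -0.001], [0.003, 0.001, -1.0]]
ft_force: [-1.7, -0.4, -0.2]
grip_width: 0.0357
```

```bash
cat > tab.py <<'E'
import numpy as np
from scipy.spatial.transform import Rotation as R
piv=np.array([.5513,.0236]);v0=np.array([.517,-.179])-piv
def pose(a,off):   # tool centre (world xy) for tool angle a, shifted off along closing tangent
    t=np.array([-v0[1],v0[0]])/np.linalg.norm(v0);M=R.from_euler('z',a).as_matrix()[:2,:2]
    return piv+M@(v0+off*t)
E
python3 - <<'E'
from tab import *
from h import *
i=r.snapshot('wrist')[:,:,::-1].copy();cv2.imwrite("pics/w2.png",i)
b=pose(0,0)
for a in np.arange(0,.53,.02):print(round(a,3),(pose(a,.008)-b).round(4),pose(a,.0)-b)
E
```

```text
0.0 [ 0.0079 -0.0013] [0. 0.]
0.02 [ 0.012  -0.0018] [ 0.00405859 -0.00064544]
0.04 [ 0.0161 -0.0022] [ 0.00812928 -0.00120958]
0.06 [ 0.0202 -0.0026] [ 0.01221043 -0.00169219]
0.08 [ 0.0243 -0.0028] [ 0.01630042 -0.0020931 ]
0.1 [ 0.0284 -0.003 ] [ 0.02039761 -0.00241213]
0.12 [ 0.0325 -0.003 ] [ 0.02450036 -0.00264916]
0.14 [ 0.0366 -0.003 ] [ 0.02860703 -0.00280409]
0.16 [ 0.0407 -0.0029] [ 0.03271597 -0.00287686]
0.18 [ 0.0448 -0.0028] [ 0.03682555 -0.00286745]
0.2 [ 0.0489 -0.0025] [ 0.04093412 -0.00277585]
0.22 [ 0.053  -0.0022] [ 0.04504004 -0.0026021 ]
0.24 [ 0.0571 -0.0018] [ 0.04914166 -0.00234627]
0.26 [ 0.0612 -0.0013] [ 0.05323734 -0.00200847]
0.28 [ 0.0653 -0.0007] [ 0.05732545 -0.00158883]
0.3 [ 0.0693 -0.    ] [ 0.06140435 -0.00108752]
0.32 [0.0734 0.0007] [ 0.06547241 -0.00050473]
0.34 [0.0774 0.0015] [0.069528  0.0001593]
0.36 [0.0814 0.0024] [0.0735695 0.0009043]
0.38 [0.0854 0.0034] [0.07759529 0.00172997]
0.4 [0.0894 0.0045] [0.08160376 0.00263599]
0.42 [0.0933 0.0056] [0.08559332 0.003622  ]
0.44 [0.0973 0.0068] [0.08956235 0.00468759]
0.46 [0.1012 0.0081] [0.09350929 0.00583234]
0.48 [0.105  0.0095] [0.09743254 0.0070558 ]
0.5 [0.1089 0.011 ] [0.10133053 0.00835748]
0.52 [0.1127 0.0125] [0.10520172 0.00973685]
```

View pics/w2.png

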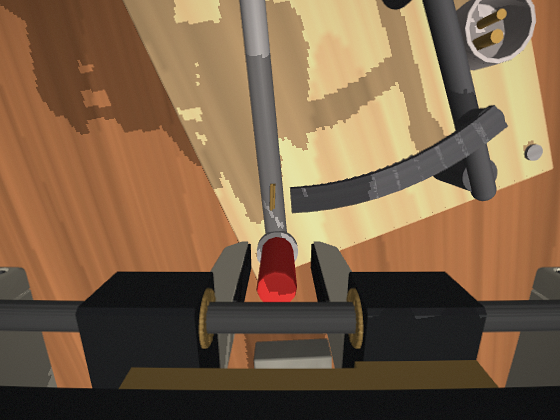

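Emit:
step_arm --steps '[[[0.006,-0.001,0],[0,0,0],0.036],[[0.01,-0.0015,0],[0,0,0.01],0.036],[[0.015,-0.002,0],[0,0,0.035],0.036],[[0.0202,-0.0026,0],[0,0,0.06],0.036],[[0.0202,-0.0026,0],[0,0,0.06],0.036],[[0.0202,-0.0026,0],[0,0,0.06],0.036]]'

```text
time_s: 2.95
ee_pos: [0.5373, -0.1813, 0.2616]
tcp_rot: [[0.994, -0.113, -0.0], [-0.113, -0.994, 0.0], [-0.0, -0.0, -1.0]]
ft_force: [-3.0, 0.2, 1.1]
grip_width: 0.0365
```

Emit:
step_arm --steps '[[[0.0041,-0.0003,0],[0,0,0.02],0.036],[[0.0041,-0.0003,0],[0,0,0.02],0.036],[[0.0041,-0.0003,0],[0,0,0.02],0.036]]'

```text
time_s: 3.32
ee_pos: [0.5414, -0.1816, 0.2617]
tcp_rot: [[0.996, -0.093, -0.0], [-0.093, -0.996, 0.0], [-0.0, -0.0, -1.0]]
ft_force: [-2.2, 0.6, 1.3]
grip_width: 0.0358
```

Emit:
step_arm --steps '[[[0.0041,-0.0002,0],[0,0,0.02],0.036],[[0.0041,-0.0002,0],[0,0,0.02],0.036],[[0.0041,-0.0002,0],[0,0,0.02],0.036]]'

```text
time_s: 3.7
ee_pos: [0.5455, -0.1818, 0.2615]
tcp_rot: [[0.997, -0.073, -0.001], [-0.073, -0.997, 0.0], [-0.001, -0.0, -1.0]]
ft_force: [-4.7, 1.3, -0.9]
grip_width: 0.0362
```

Emit:
step_arm --steps '[[[0.0041,0,0],[0,0,0.02],0.036],[[0.0041,0,0],[0,0,0.02],0.036],[[0.0041,0,0],[0,0,0.02],0.036]]'

```text
time_s: 4.08
ee_pos: [0.5499, -0.1819, 0.2619]
tcp_rot: [[0.999, -0.053, 0.001], [-0.053, -0.999, -0.0], [0.001, 0.0, -1.0]]
ft_force: [-0.4, 1.2, -0.4]
grip_width: 0.0361
```

```bash
cat > f.py <<'E'
from h import *
v0=np.array([.517,-.179]);piv=np.array([.5513,.0236])
F=[]
for k in range(4):
    r.snapshot('top');s=r.observe();F.append(s['ft_force'])
R=s['tcp_rot'];t=R[:2,0];F=np.array(F)
print(s['time_s'],s['ee_pos'].round(4),'a=%.3f'%(np.arctan2(t[1],t[0])+.1745),'Fclose',(-(F[:,:2]@t)).round(1),'mean %.1f'%-(F[:,:2]@t).mean(),'Fz %.1f'%F[:,2].mean())
E
python3 f.py
```

```text
4.275 [ 0.5498 -0.1819  0.2619] a=0.121 Fclose [ 0.1  0.2  0.1 -0.5] mean -0.1 Fz 0.0
```

Emit:
step_arm --steps '[[[0.0041,0,0],[0,0,0.02],0.036],[[0.0041,0,0],[0,0,0.02],0.036],[[0.0041,0,0],[0,0,0.02],0.036]]'

```text
time_s: 4.65
ee_pos: [0.5532, -0.182, 0.2612]
tcp_rot: [[0.999, -0.032, -0.003], [-0.032, -0.999, 0.0], [-0.003, -0.0, -1.0]]
ft_force: [-6.8, -2.1, 0.0]
grip_width: 0.0362
```

```bash
python3 f.py
```

```text
4.85 [ 0.5532 -0.1819  0.2613] a=0.142 Fclose [6.  6.8 6.3 6. ] mean 6.3 Fz 0.6
```

Emit:
step_arm --steps '[[[0.0041,0.0001,0],[0,0,0.02],0.036],[[0.0041,0.0001,0],[0,0,0.02],0.036]]'

```text
time_s: 5.1
ee_pos: [0.5573, -0.1818, 0.2612]
tcp_rot: [[1.0, -0.012, -0.003], [-0.012, -1.0, 0.0], [-0.003, -0.0, -1.0]]
ft_force: [-8.0, -2.0, 1.0]
grip_width: 0.0359
```

```bash
python3 f.py
```

```text
5.3 [ 0.5572 -0.1819  0.2613] a=0.162 Fclose [7.8 8.6 7.3 7. ] mean 7.7 Fz 0.7
```

Emit:
step_arm --steps '[[[0.002,0.0001,0],[0,0,0.01],0.036],[[0.002,0.0001,0],[0,0,0.01],0.036]]'

```text
time_s: 5.55
ee_pos: [0.5592, -0.1818, 0.2612]
tcp_rot: [[1.0, -0.002, -0.004], [-0.002, -1.0, 0.0], [-0.004, -0.0, -1.0]]
ft_force: [-8.4, -2.0, 0.3]
grip_width: 0.0361
```

```bash
python3 f.py
```

```text
5.75 [ 0.5591 -0.1818  0.2612] a=0.172 Fclose [8.  8.5 7.3 8.2] mean 8.0 Fz 1.1
```

Emit:
step_arm --steps '[[[0.002,0.0001,0],[0,0,0.01],0.036],[[0.0041,0.0002,0],[0,0,0.02],0.036],[[0.0041,0.0002,0],[0,0,0.02],0.036]]'

```text
time_s: 6.12
ee_pos: [0.5634, -0.1816, 0.2612]
tcp_rot: [[1.0, 0.018, -0.003], [0.018, -1.0, 0.0], [-0.003, -0.0, -1.0]]
ft_force: [-7.4, -1.7, 1.2]
grip_width: 0.0363
```

```bash
python3 f.py
```

```text
6.325 [ 0.5633 -0.1816  0.2612] a=0.192 Fclose [7.2 7.9 7.2 7.6] mean 7.5 Fz 1.1
```

Emit:
step_arm --steps '[[[0.002,0.0001,0],[0,0,0.01],0.036],[[0.002,0.0001,0],[0,0,0.01],0.036]]'

```text
time_s: 6.58
ee_pos: [0.5652, -0.1815, 0.2611]
tcp_rot: [[1.0, 0.028, -0.004], [0.028, -1.0, 0.0], [-0.004, -0.001, -1.0]]
ft_force: [-7.9, -2.3, 0.2]
grip_width: 0.036
```

```bash
python3 f.py
```

```text
6.775 [ 0.5652 -0.1815  0.2611] a=0.202 Fclose [8.1 8.3 8.1 8.6] mean 8.3 Fz 0.5
```

Emit:
step_arm --steps '[[[0.002,0.0001,0],[0,0,0.01],0.036],[[0.002,0.0001,0],[0,0,0.01],0.036],[[0.002,0.0001,0],[0,0,0.01],0.036]]'

```text
time_s: 7.15
ee_pos: [0.5672, -0.1814, 0.261]
tcp_rot: [[0.999, 0.038, -0.004], [0.038, -0.999, 0.001], [-0.004, -0.001, -1.0]]
ft_force: [-7.5, -2.1, 0.0]
grip_width: 0.0361
```

Emit:
step_arm --steps '[[[0.002,0.0002,0],[0,0,0.01],0.036],[[0.002,0.0002,0],[0,0,0.01],0.036],[[0.002,0.0002,0],[0,0,0.01],0.036]]'

```text
time_s: 7.52
ee_pos: [0.5693, -0.1812, 0.2612]
tcp_rot: [[0.999, 0.048, -0.003], [0.048, -0.999, 0.0], [-0.003, -0.001, -1.0]]
ft_force: [-7.8, -1.5, 1.3]
grip_width: 0.0362
```

Emit:
step_arm --steps '[[[0.002,0.0002,0],[0,0,0.01],0.036],[[0.002,0.0002,0],[0,0,0.01],0.036],[[0.002,0.0002,0],[0,0,0.01],0.036]]'

```text
time_s: 7.9
ee_pos: [0.5712, -0.181, 0.2611]
tcp_rot: [[0.998, 0.058, -0.004], [0.058, -0.998, 0.0], [-0.004, -0.001, -1.0]]
ft_force: [-7.8, -2.0, 0.4]
grip_width: 0.0361
```

Emit:
step_arm --steps '[[[0.002,0.0002,0],[0,0,0.01],0.036],[[0.002,0.0002,0],[0,0,0.01],0.036],[[0.002,0.0002,0],[0,0,0.01],0.036]]'

```text
time_s: 8.28
ee_pos: [0.5732, -0.1809, 0.2611]
tcp_rot: [[0.998, 0.068, -0.004], [0.068, -0.998, 0.0], [-0.004, -0.001, -1.0]]
ft_force: [-7.7, -2.8, 0.3]
grip_width: 0.0365
```

Emit:
step_arm --steps '[[[0.002,0.0002,0],[0,0,0.01],0.036],[[0.002,0.0002,0],[0,0,0.01],0.036],[[0.002,0.0002,0],[0,0,0.01],0.036]]'

```text
time_s: 8.65
ee_pos: [0.5752, -0.1806, 0.2612]
tcp_rot: [[0.997, 0.078, -0.004], [0.078, -0.997, 0.0], [-0.003, -0.001, -1.0]]
ft_force: [-8.2, -1.9, 1.6]
grip_width: 0.0364
```

Emit:
step_arm --steps '[[[0.002,0.0003,0],[0,0,0.01],0.036],[[0.002,0.0003,0],[0,0,0.01],0.036],[[0.002,0.0003,0],[0,0,0.01],0.036]]'

```text
time_s: 9.02
ee_pos: [0.577, -0.1804, 0.261]
tcp_rot: [[0.996, 0.088, -0.005], [0.088, -0.996, 0.0], [-0.005, -0.001, -1.0]]
ft_force: [-11.2, -3.2, 0.5]
grip_width: 0.0359
```

```bash
python3 f.py
```

```text
9.225 [ 0.577  -0.1804  0.261 ] a=0.262 Fclose [10.1 10.4 10.3 10. ] mean 10.2 Fz 0.8
```

Emit:
step_arm --steps '[[[0.001,0.0001,0],[0,0,0.005],0.036],[[0.001,0.0001,0],[0,0,0.005],0.036],[[0.001,0.0001,0],[0,0,0.005],0.036]]'

```text
time_s: 9.6
ee_pos: [0.5778, -0.1803, 0.2609]
tcp_rot: [[0.996, 0.093, -0.005], [0.093, -0.996, 0.001], [-0.005, -0.001, -1.0]]
ft_force: [-10.7, -4.0, 0.4]
grip_width: 0.0362
```

```bash
python3 f.py
```

```text
9.8 [ 0.5778 -0.1803  0.2609] a=0.267 Fclose [11.  12.1 12.2 11.9] mean 11.8 Fz 0.6
```

Emit:
step_arm --steps '[[[0.0008,0.0001,0],[0,0,0.004],0.036],[[0.0008,0.0001,0],[0,0,0.004],0.036],[[0.0008,0.0001,0],[0,0,0.004],0.036]]'

```text
time_s: 10.18
ee_pos: [0.5785, -0.1803, 0.2608]
tcp_rot: [[0.995, 0.097, -0.006], [0.097, -0.995, 0.001], [-0.006, -0.001, -1.0]]
ft_force: [-11.8, -4.0, 0.8]
grip_width: 0.0362
```

```bash
python3 f.py
```

```text
10.375 [ 0.5785 -0.1803  0.2608] a=0.271 Fclose [11.9 11.5 11.3 12.8] mean 11.9 Fz 0.6
```

Emit:
step_arm --steps '[[[0.0009,0.0001,0],[0,0,0.004],0.036],[[0.0009,0.0001,0],[0,0,0.004],0.036],[[0.0009,0.0001,0],[0,0,0.004],0.036]]'

```text
time_s: 10.75
ee_pos: [0.5793, -0.1802, 0.2607]
tcp_rot: [[0.995, 0.101, -0.006], [0.101, -0.995, 0.001], [-0.006, -0.001, -1.0]]
ft_force: [-12.5, -3.5, 0.5]
grip_width: 0.0363
```

```bash
python3 f.py
```

```text
10.95 [ 0.5793 -0.1802  0.2607] a=0.275 Fclose [13.3 12.3 13.2 13.3] mean 13.0 Fz 0.8
```

Emit:
step_arm --steps '[[[0.0007,0.0001,0],[0,0,0.003],0.036],[[0.0007,0.0001,0],[0,0,0.003],0.036],[[0.0007,0.0001,0],[0,0,0.003],0.036]]'

```text
time_s: 11.32
ee_pos: [0.58, -0.1801, 0.2607]
tcp_rot: [[0.995, 0.104, -0.006], [0.104, -0.995, 0.001], [-0.006, -0.001, -1.0]]
ft_force: [-11.9, -3.6, -0.1]
grip_width: 0.0364
```

```bash
python3 f.py
```

```text
11.525 [ 0.58   -0.1801  0.2607] a=0.278 Fclose [14.5 13.  13.4 12.7] mean 13.4 Fz 0.8
```

Emit:
step_arm --steps '[[[-0.002,-0.0002,0],[0,0,0],0.036],[[-0.004,-0.0004,0],[0,0,0],0.036],[[-0.006,-0.0006,0],[0,0,-0.01],0.045],[[-0.008,-0.0008,0],[0,0,-0.015],0.05],[[-0.011,-0.0011,0],[0,0,-0.015],0.05],[[-0.011,-0.0011,0],[0,0,-0.015],0.05],[[-0.011,-0.0011,0],[0,0,-0.015],0.05],[[-0.011,-0.0011,0],[0,0,-0.015],0.05],[[-0.011,-0.0011,0],[0,0,-0.015],0.05]]'

```text
time_s: 12.65
ee_pos: [0.5704, -0.1808, 0.2617]
tcp_rot: [[0.996, 0.088, 0.0], [0.088, -0.996, 0.0], [0.0, -0.0, -1.0]]
ft_force: [-0.1, -0.3, -0.3]
grip_width: 0.0501
```

```bash
python3 - <<'E'
from h import *
i=r.snapshot('wrist')[:,:,::-1].copy();cv2.imwrite("pics/w3.png",i)
E
python3 f.py
```

```text
12.9 [ 0.5704 -0.1809  0.2617] a=0.263 Fclose [ 0.5 -0.3  0.1  0.1] mean 0.1 Fz -0.1
```

View pics/w3.png

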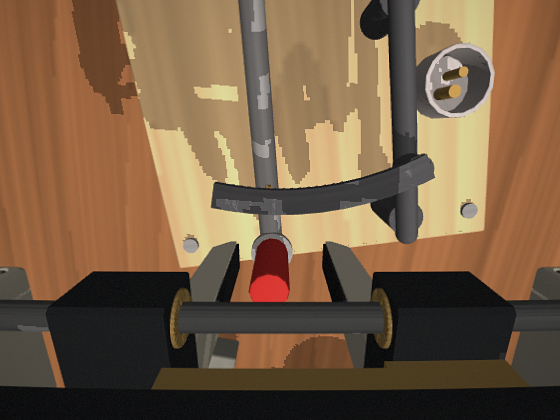

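Run:
```python
from h import *
from tab import *
p=onz('wrist',(269,289),.1145)[:2];w=W();print(p,w[:2,:2].T@(p-w[:2,3]))
d=p-piv;print(np.linalg.norm(d),np.arctan2(*d[::-1])-np.arctan2(*v0[::-1]))
```

```text
[ 0.56552278 -0.18007056] [-0.0047517 -0.0012035]
0.20416655557757338 0.23742795931997485
```

Emit:
step_arm --steps '[[[-0.0047,-0.0004,0],[0,0,-0.025],0.04],[[-0.0047,-0.0004,0],[0,0,-0.025],0.03],[[-0.0047,-0.0004,0],[0,0,-0.025],0.024],[[-0.0047,-0.0004,0],[0,0,-0.025],0.01],[[-0.0047,-0.0004,0],[0,0,-0.025],0.01],[[-0.0047,-0.0004,0],[0,0,-0.025],0.01]]' --force 30

```text
time_s: 13.65
ee_pos: [0.5658, -0.1813, 0.2618]
tcp_rot: [[0.998, 0.063, 0.0], [0.063, -0.998, -0.0], [0.0, 0.0, -1.0]]
ft_force: [1.3, -0.5, -0.2]
grip_width: 0.0197
```

```bash
python3 f.py
```

```text
13.85 [ 0.5657 -0.1812  0.2618] a=0.237 Fclose [-1.2 -1.2 -2.1 -2.2] mean -1.7 Fz -0.0
```

Emit:
step_arm --steps '[[[0.0007,0,0],[0,0,0],0.01],[[0.0007,0,-0.002],[0,0,0],0.01],[[0.0007,0,-0.004],[0,0,0],0.01],[[0.0007,0,-0.005],[0,0,0],0.01],[[0.0007,0,-0.005],[0,0,0],0.01]]'

```text
time_s: 14.48
ee_pos: [0.566, -0.1818, 0.2569]
tcp_rot: [[0.998, 0.063, -0.001], [0.063, -0.998, -0.001], [-0.001, 0.001, -1.0]]
ft_force: [-6.3, -5.2, 7.7]
grip_width: 0.0194
```

```bash
python3 f.py
```

```text
14.675 [ 0.566  -0.1818  0.257 ] a=0.237 Fclose [6.9 6.  6.4 7.2] mean 6.6 Fz 7.0
```

Emit:
step_arm --steps '[[[-0.0002,0,-0.001],[0,0,0],0.01],[[-0.0002,0,-0.002],[0,0,0],0.01],[[-0.0002,0,-0.0025],[0,0,0],0.01],[[-0.0002,0,-0.0025],[0,0,0],0.01]]'

```text
time_s: 15.18
ee_pos: [0.5659, -0.182, 0.2547]
tcp_rot: [[0.998, 0.063, -0.001], [0.063, -0.998, -0.001], [-0.001, 0.001, -1.0]]
ft_force: [-5.0, -6.0, 9.6]
grip_width: 0.0195
```

```bash
python3 f.py
```

```text
15.375 [ 0.5659 -0.182   0.2548] a=0.237 Fclose [6.4 6.3 6.8 6.7] mean 6.6 Fz 8.7
```

Emit:
step_arm --steps '[[[-0.002,-0.0004,0],[0,0,-0.01],0.01],[[-0.0035,-0.0007,0],[0,0,-0.017],0.01],[[-0.0056,-0.0008,0],[0,0,-0.027],0.01],[[-0.0076,-0.0009,0],[0,0,-0.037],0.01],[[-0.0076,-0.0009,0],[0,0,-0.037],0.01]]'

```text
time_s: 16.0
ee_pos: [0.5584, -0.1825, 0.2548]
tcp_rot: [[1.0, 0.026, 0.0], [0.026, -1.0, -0.001], [0.0, 0.001, -1.0]]
ft_force: [-4.3, -3.6, 8.0]
grip_width: 0.0195
```

```bash
python3 f.py
```

```text
16.2 [ 0.5585 -0.1825  0.2548] a=0.200 Fclose [3.2 3.4 3.2 3.7] mean 3.4 Fz 8.3
```

Emit:
step_arm --steps '[[[-0.0041,0,0],[0,0,-0.02],0.01],[[-0.0082,-0.0001,0],[0,0,-0.04],0.01],[[-0.0123,0,0],[0,0,-0.06],0.01],[[-0.0164,0.0002,0],[0,0,-0.08],0.01],[[-0.0205,0.0004,0],[0,0,-0.1],0.01],[[-0.0246,0.0007,0],[0,0,-0.12],0.01],[[-0.0287,0.0011,0],[0,0,-0.14],0.01],[[-0.0328,0.0016,0],[0,0,-0.16],0.01],[[-0.0348,0.0019,0],[0,0,-0.17],0.01],[[-0.0348,0.0019,0],[0,0,-0.17],0.01]]'

```text
time_s: 17.45
ee_pos: [0.5237, -0.1806, 0.2548]
tcp_rot: [[0.99, -0.144, 0.0], [-0.144, -0.99, -0.001], [0.0, 0.001, -1.0]]
ft_force: [-3.5, -3.1, 8.0]
grip_width: 0.0194
```

```bash
python3 f.py
```

```text
17.65 [ 0.5238 -0.1806  0.2548] a=0.031 Fclose [2.1 2.9 2.7 3.2] mean 2.7 Fz 8.7
```

Swung back to about 0.03. Now ease to the stop, let it up, and release.

Emit:
step_arm --steps '[[[-0.0025,0.0003,0],[0,0,-0.012],0.01],[[-0.005,0.0007,0.001],[0,0,-0.025],0.01],[[-0.006,0.0009,0.003],[0,0,-0.03],0.01],[[-0.006,0.0009,0.005],[0,0,-0.03],0.01],[[-0.006,0.0009,0.0072],[0,0,-0.03],0.01],[[-0.006,0.0009,0.0072],[0,0,-0.03],0.01]]'

```text
time_s: 18.4
ee_pos: [0.5177, -0.1789, 0.2612]
tcp_rot: [[0.985, -0.173, -0.001], [-0.173, -0.985, 0.001], [-0.001, -0.001, -1.0]]
ft_force: [-1.3, 4.5, -0.6]
grip_width: 0.0192
```

```bash
python3 f.py
```

```text
18.6 [ 0.5177 -0.179   0.2611] a=0.001 Fclose [2.3 1.8 3.  2.4] mean 2.3 Fz -1.2
```

Emit:
step_arm --steps '[[[0,0,0],[0,0,0],0.025],[[0,0,0],[0,0,0],0.035],[[0,0,0],[0,0,0],0.05],[[0,0,0],[0,0,0],0.05],[[0,0,0.03],[0,0,0],0.05],[[0,0,0.08],[0,0,0],0.05],[[0,0,0.08],[0,0,0],0.05],[[0,0,0.08],[0,0,0],0.05]]'

```text
time_s: 19.6
ee_pos: [0.5175, -0.1793, 0.3409]
tcp_rot: [[0.985, -0.173, -0.0], [-0.173, -0.985, 0.0], [-0.0, -0.0, -1.0]]
ft_force: [-0.2, 0.4, 0.6]
grip_width: 0.0503
```

```bash
python3 - <<'E'
from h import *
a=r.snapshot('wrist')[:,:,::-1];t=r.snapshot('top')[:,:,::-1]
c=cv2.resize(t[150:290,200:400],None,fx=2.8,fy=3)
cv2.imwrite("pics/e.png",np.hstack([cv2.resize(a,(400,300)),cv2.resize(c,(400,300))]))
h=cv2.cvtColor(np.ascontiguousarray(t),cv2.COLOR_BGR2HSV);m=((h[...,0]<5)|(h[...,0]>174))&(h[...,1]>170)&(h[...,2]>90);v,u=np.where(m[220:255,350:385]);print(len(u),u.mean()+350,v.mean()+220)
E
python3 f.py
```

```text
0 nan nan
19.9 [ 0.5177 -0.1793  0.3407] a=0.000 Fclose [-1.1 -0.   0.5  0.2] mean -0.1 Fz 0.3<stdin>:5: RuntimeWarning: Mean of empty slice.
  ret = ret.dtype.type(ret / rcount)
```

View pics/e.png

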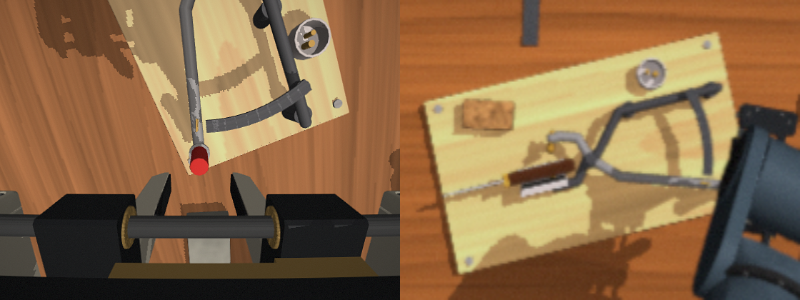

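Emit:
step_arm --steps '[[[0,0,0.02],[0,0,0],0.05],[[0.02,0.06,0.02],[0,0,0],0.05],[[0.02,0.12,0.02],[0,0,0],0.05],[[0.02,0.12,0.02],[0,0,0],0.05],[[0.02,0.12,0.02],[0,0,0],0.05]]'

```text
time_s: 20.52
ee_pos: [0.5378, -0.0596, 0.3613]
tcp_rot: [[0.985, -0.173, -0.0], [-0.173, -0.985, -0.0], [-0.0, 0.0, -1.0]]
ft_force: [0.8, -0.4, -0.2]
grip_width: 0.0498
```

Run:
```python
from h import *
a=r.snapshot('wrist')[:,:,::-1]
cv2.imwrite("pics/p.png",cv2.resize(a[20:230,140:420],(800,600),interpolation=cv2.INTER_CUBIC))
```

```text
(no output)
```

View pics/p.png

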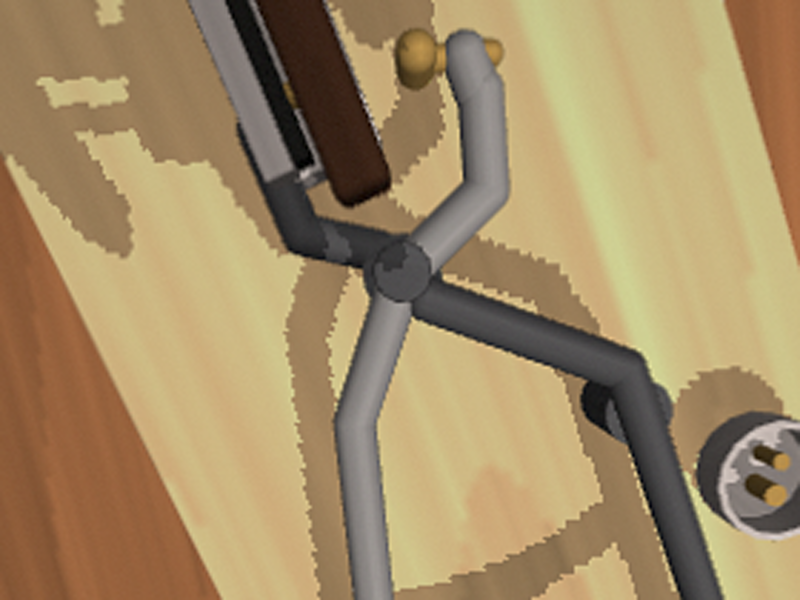

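```bash
python3 -c "
from rig import r
print(r.observe()['time_s'],r.hand_in())"
```

```text
the job is handed in; nothing more can be done
20.575 None
```

I carried out the whole press-and-release sequence and handed the job in at 20.6 s of the 61 s allowed. The hand-in gave no verdict.

- **Closing:** I pushed the red grip closed with one finger. The pin dragged at about 8 N, and the force rose to about 13.4 N at roughly 0.27 rad, which I took as the pin being flush.
- **Ratchet hold:** I backed off and the ratchet held the handle alone at about 0.24 rad. I read about 0 N and left it untouched for roughly 0.7 s.
- **Release:** I gripped the post, pressed it down about 7 mm (about 9 N, near 0.04 rad by my estimate), and swung it back to the open stop. I then let it up, released it and moved clear.

**Last checks:**
- The wrist picture shows no pin standing out of the knife handle.
- The handle is back open, and the wrist force is about 0 N.
- The tin and sanding block look undisturbed. I did not measure the hammer, mug and whetstone again, but the arm kept well away from them.

One check failed: the top camera could not find the red grip at the end because the arm blocked its view. The open position therefore rests on the wrist picture and the tool pose at release.

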